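# Mount a pump head against its datum stops on a sloping pump drive

## Robot

A 6-joint arm with a two-finger parallel gripper is mounted at the origin on the work surface. World frame = base frame: x ahead of the robot, y to its left, z up, the work surface at z = 0. Lengths are in m, angles in rad, forces in N, time in s.
With the tool pointing down it reaches from about 0.35 to 0.975 m from the base axis. Payload 7.1 kg.
Tool frame: the origin (TCP) lies at the very end of the fingers, on their centre line; the grasp point (between the pads) lies env.tcp_to_grasp behind it (env.tcp_to_grasp is the distance from the TCP to the grasp point, in m); z points along the fingers, y is the direction in which the jaws open and shut (so a half turn about z gives the same grasp; the last joint's range is limited). The gripper opens to 88 mm and grips with 3 to 60 N. Pads are 20 mm wide; open, the fingers measure 115 mm over their backs; the gripper's body (75 mm by 178 mm) begins 61 mm behind the grasp point.
Start: joints at [1.109, 0.423, 1.63, -0, 1.089, -0.019], TCP at [0.268, 0.565, 0.201] pointing down, gripper open.
Joint ranges: [-3, 3], [-0.9, 2.11], [0.09, 2.58], [-1.31, 4.45], [0.11, 2.69], [-2.54, 2.54]. Speed limits (rad/s): [2.39, 2.39, 3.01, 3.14, 3.14, 3.14].

## Interface

Orientations are given as a 3x3 rotation matrix whose columns are the frame's x, y, z axes.
In Python, from rig import env gives the robot as it stands.
- The arm moves only by the tool drive_tool, never from a script. Its argument "steps" is text: rows parted by semicolons, each of 7 numbers parted by spaces: the turn, a rotation vector about the world's x, y, z in degrees, then the shift along the world's x, y, z in cm, then the opening, from 0 (shut) to 1 (fully open). A call has exactly 8 rows; each row shifts and turns the commanded pose from where the row before left it; what a row does not reach is not made up. A row lasts 1/8 s, in which the tool goes at most 62.5 mm and 10.7 degrees, less where a joint would pass 70% of its speed; a pose out of reach is approached as far as the arm can. A call is refused whole if a number of a shift passes 6.25 or a number of a turn 10.7, either way. A call with a gripper value outside its range is refused whole. The fingers move at their own pace and stop on an object; the grip force is fixed at half the most. Time passes only in rows, so rows that do not move let the fingers close, or fill a call up. It gives the time, the measured TCP pose, the force and the opening at its end, in the units of the state.
- env.get_state(): the state, without advancing time (a new reading comes with each control period).
- env.grab_frame(name): name is "side" or "top" or "wrist"; returns (picture, depth): 384x512x3 uint8, red, green, blue; 384x512 float32, m along the optical axis (not along the pixel's ray), 0 where there is no reading.
- env.get_calibration(name): a dict with "intrinsics" (3x3 intrinsics, pixels), "xyz" and "attitude" of the camera in the world. Camera axes: x right, y down, z forward; pixel columns grow to the right and rows downward; lengths in m; the calibration is good to about 2 mm. A picture is of the moment at which its call begins: read the wrist's pose just before it. get_calibration takes no time and is no camera call; for the wrist camera it gives the pose at the moment of the call.
- env.close_job(): hands the job in, once; it reports no verdict.
Trained networks look in the newest picture that a camera, given by its name, has taken for a name from the list of things; names that differ only in an ending like _2 or _b are one class to them, and where a whole thing is asked for, a point or a joint stands for the part that bears it (a point fixed in the world has none). Each returns a list of dicts, best first, with "confidence" (0 to 1); they miss things now and then, are a little off and sometimes report something else, mostly with a low value. They report only what shows in the picture. A call takes as long as a camera call. They do not tell look-alikes from the thing itself.
- env.boxes_of(label, camera): "location" ([x, y, z] in m, in world coordinates, good to about 4 mm: the middle of the surface that is visible of it).
- env.silhouettes(label, camera): "region" (384x512 bool, what is visible of it).
- env.tip_of(label, camera): "location" ([x, y, z] in m, in world coordinates, good to about 4 mm: a listed point, or the origin of a listed thing).
The state is a dict: "time_s": time; "joint_pos": joint angles; "dq": joint speeds; "joint_torque": joint torques, N m; "eef_pos": TCP position; "orientation": TCP orientation; "wrist_force": force on the tool from outside, world axes, zero at the start; "wrist_torque": the same for the moment, N m; "grip_width": finger opening in m.
Only numpy, scipy, OpenCV 4.12 (cv2) and the standard library are available. Lean on these libraries where they do the work, as an engineer would, in place of code of your own. Each camera call takes 0.05 s, during which the arm holds its last target. There are 200 camera calls.

## Task

Mount the block-shaped pump head (the one with the oblong base plate) on the sloping face of the pump drive: press it flat down on the sprung white plate, slide it up the slope so that the long edge of its base plate goes under the lip and fully home against the back stop, and only then slide it along the lip until it is also home against the side stop. Let go, leaving it seated square against both stops under the lip, do not force it, and leave everything else on the bench where it stands.

Things in the scene. Friction and masses are not known exactly. Their poses are not given: they have to be found in the camera images.
- head_mid (a point): Centre of the loose block-shaped pump head (0.32 kg): oblong aluminium base plate 66 (x) x 90 (y) x 6 mm, black block body in its middle, 46 (x) x 40 (y) mm, reaching 48 mm above the underside. The point is 24 mm above the underside, on the middle axis; z out of the top, y along the plate's long side. Starts flat on the bench. Grip the body across its 40 mm width (y).
- head: The same pump head, origin at the centre of its underside, same axes. The base plate sticks out beyond the body by 25 mm at both y ends and 10 mm at both x sides. It fits either way round: half a turn about z makes no difference.
- corner (a point): Corner of the drive's mounting place; x up the slope, y along the slope's width, z out of the sloping face (30 degrees from vertical). x = 0 is the face of the back stop (y from -130 to +5 mm); y = 0 the face of the side stop (x from -66 to -16, 8 mm high); z = 0 the sprung plate's surface at rest. Home is where head_mid is at x -33, y -45, z +21 mm here.
- lip (a point): Middle of the lip's underside edge, at x -6, y -62, z +3 mm from corner, same axes. All along the back stop the lip overhangs the white plate by 6 mm (x -6 to 0), from z = +3 up to +9 mm, so the 6 mm base plate goes under it only with the sprung plate pushed in over 3 mm. The plate covers x -95 to -1, y -126 to 0. Nothing near it stands higher than 9 mm above the plate.
- drive: The whole pump drive (fixed steel wedge 210 x 200 x 160 mm high with stops, lip and white sprung plate on its sloping face); origin under its centre on the bench, its low front towards its own -x (roughly to the robot's right and away from it). Its mountings stand no more than 50 N.
- plate (a joint): How far the sprung plate is pushed in along -z of corner: 0 at rest, 0.006 m at its hard end. It begins to move at 5 N, takes 9 N at 3 mm, 13 N at 6 mm. It is slippery plastic (friction about 0.2): a head let go when not under the lip slides down the slope; under the lip the spring clamps it.
- round_head_mid (a point): Centre of the other pump head (a bystander): round black body 54 mm across and 50 mm high in all, on a square plate 64 x 64 x 6 mm. Point 25 mm above the underside.
- bottle_a_at (a point): Bystander: loose glass bottle with a blue cap, 60 mm across, 130 mm high. Point 7 mm above the underside.
- bottle_b_at (a point): Bystander: loose glass bottle with a blue cap, 48 mm across, 100 mm high. Point 7 mm above the underside.
- clamp_ring_at (a point): Bystander: loose steel ring 64 mm across, 14 mm high, lying flat. Point 7 mm above the underside.
- beaker_at (a point): Bystander: loose clear plastic cup, 64 mm across, 75 mm high. Point 7 mm above the underside.
- driver_at (a point): Bystander: loose screwdriver 160 mm long, lying on the bench. Point near its middle.
Things that resemble listed ones, but are neither listed nor needed, are in the scene too. What is shaped like the head but brown or pink is not meant.

How it is judged:
By the outcome, as a careful person would: the job done as asked, in the order asked, and still so for the second after the job is handed in, with the robot touching nothing.
It also fails if it takes over 45 s, if anything falls off the work surface, if the arm or the gripper's body presses on something with over 40 N, if the wrist force passes 120 N, or if a joint passes its speed limit or range.

## Working session

There is one attempt and no reset: what is moved stays moved. The work goes in short steps, Python scripts to look and compute and a tool call to move; the robot and the scene stay as the last step left them, time stands still between calls to the robot, and variables do not carry over. Pictures are saved under pics/ and viewed, about 8 in all and at most 12, crops included, and the job is handed in when it is done.

Besides the shell and the picture viewer there is one more tool, called after "Request:" as a command line: name --argument value ..., lists and objects as JSON in quotes. drive_tool: Moves the arm, as the interface text tells. Its arguments: {"type":"object","properties":{"steps":{"type":"string"}},"required":["steps"]}

```bash
mkdir -p pics; ls; cat > h.py <<'E'
import numpy as np, cv2
from rig import env
def cloud(name):
    cal=env.get_calibration(name); im,d=env.grab_frame(name)
    K=np.array(cal["intrinsics"]);R=np.array(cal["attitude"]);t=np.array(cal["xyz"])
    v,u=np.mgrid[:384,:512]
    P=np.stack([(u-K[0,2])/K[0,0]*d,(v-K[1,2])/K[1,1]*d,d],-1)@R.T+t
    P[d==0]=np.nan
    return im,P
def proj(name,p):
    cal=env.get_calibration(name);K=np.array(cal["intrinsics"]);R=np.array(cal["attitude"])
    c=(np.array(p)-cal["xyz"])@R; q=c@K.T; return (q[...,:2]/q[...,2:]).round(0)
E
python3 - <<'E'
from h import *
np.set_printoptions(precision=4,suppress=True)
print(env.get_calibration("top")["attitude"],env.tcp_to_grasp)
ims=[]
for n in ["top","side"]:
    im,P=cloud(n); np.save(n+".npy",P); ims.append(im); cv2.imwrite(f"{n}.png",im[...,::-1])
    for l in ["head_mid","head","corner","lip","drive","round_head_mid","bottle_a_at","bottle_b_at","beaker_at"]:
        for r in env.tip_of(l,n)[:4]: print(n,l,r["confidence"],r["location"],proj(n,r["location"]))
big=np.vstack([ims[0],ims[1]])[...,::-1]
cv2.imwrite("pics/top.png",cv2.resize(ims[0][...,::-1],(800,600)))
cv2.imwrite("pics/side.png",cv2.resize(ims[1][...,::-1],(800,600)))
print(env.get_state()["time_s"])
E
```

```text
pics
[[-0.0215 -0.9981  0.0579]
 [-0.9998  0.0216  0.0005]
 [-0.0017 -0.0579 -0.9983]] 0.0187
top head_mid 0.72 [0.6439, -0.1452, 0.026] [316. 166.]
top head_mid 0.66 [0.5159, -0.4177, 0.0238] [411. 208.]
top head_mid 0.65 [0.633, -0.3027, 0.0261] [370. 169.]
top head_mid 0.24 [0.5484, 0.1089, -0.0021] [230. 201.]
top head 0.91 [0.6309, -0.304, 0.0011] [368. 170.]
top head 0.84 [0.6429, -0.1468, -0.0017] [315. 168.]
top head 0.62 [0.5127, -0.417, 0.0021] [408. 209.]
top corner 0.64 [0.4892, 0.1007, 0.1302] [231. 221.]
top lip 0.84 [0.5449, 0.1296, 0.1304] [219. 200.]
top drive 0.96 [0.5543, 0.1114, 0.0014] [229. 199.]
top round_head_mid 0.93 [0.4319, -0.2768, 0.0282] [364. 238.]
top bottle_a_at 0.87 [0.5023, 0.4675, 0.0125] [108. 219.]
top bottle_b_at 0.6 [0.7626, -0.1365, 0.0107] [311. 127.]
top beaker_at 0.3 [0.5034, 0.4682, 0.0084] [108. 219.]
side head_mid 0.82 [0.6309, -0.3042, 0.0241] [347. 247.]
side head_mid 0.79 [0.5144, -0.4204, 0.0238] [353. 287.]
side head_mid 0.77 [0.6431, -0.1523, 0.0281] [312. 221.]
side head 0.93 [0.514, -0.4186, 0.0005] [351. 294.]
side head 0.75 [0.6477, -0.1459, -0.0013] [311. 227.]
side head 0.61 [0.6333, -0.3026, 0.0014] [346. 252.]
side corner 0.74 [0.493, 0.1039, 0.1307] [227. 177.]
side lip 0.94 [0.5477, 0.1367, 0.1307] [234. 168.]
side lip 0.74 [0.7574, -0.1404, 0.0085] [332. 212.]
side drive 0.69 [0.5556, 0.1054, -0.0003] [241. 204.]
side round_head_mid 0.84 [0.4341, -0.2753, 0.0235] [292. 271.]
side bottle_a_at 0.72 [0.5009, 0.4618, 0.0032] [177. 170.]
side bottle_a_at 0.26 [0.5485, 0.1333, 0.1319] [235. 168.]
side bottle_b_at 0.69 [0.7571, -0.1412, 0.0079] [332. 212.]
side beaker_at 0.81 [0.3671, 0.3448, 0.0118] [161. 190.]
1.0
```

View pics/top.png

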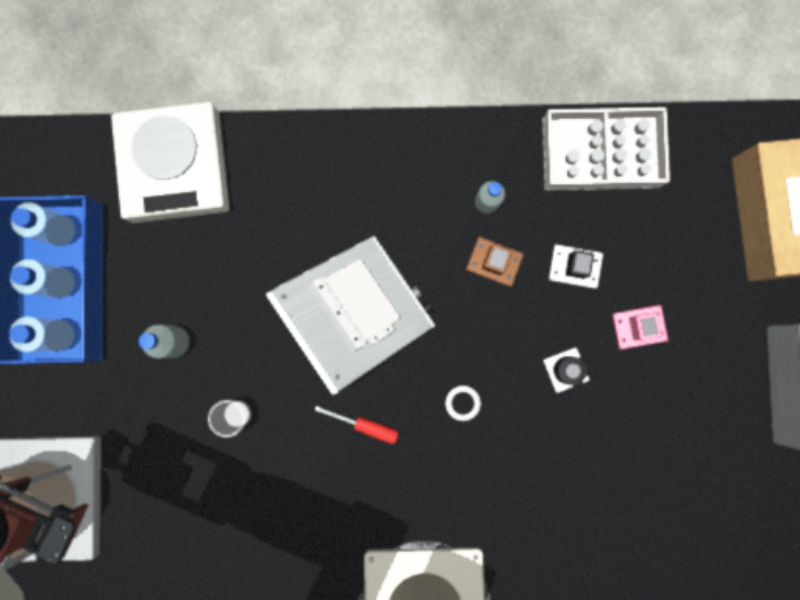

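View pics/side.png

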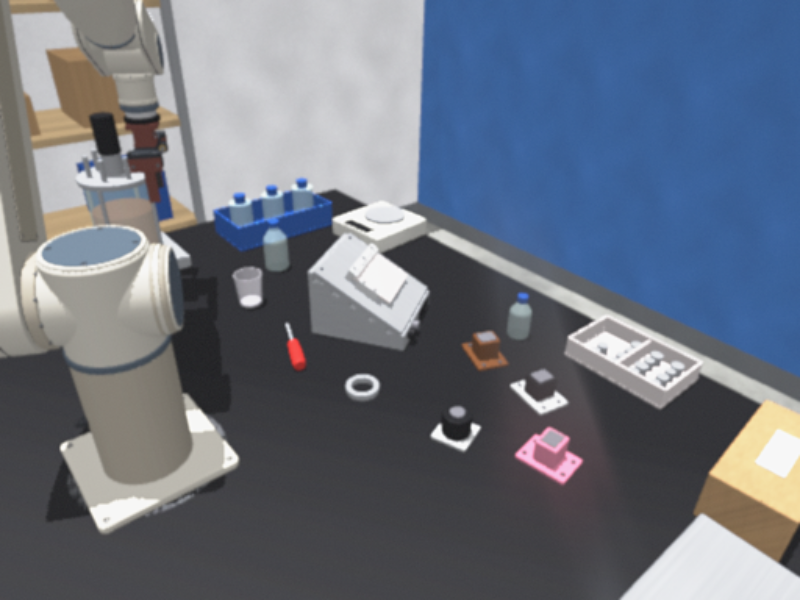

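The wanted head is the aluminium/black one at (577,266) in the 800 px top picture and (540,388) in the side one. Its look-alikes are brown (495,260), pink (640,326) and the round head (567,370). The drive is at (350,315), with its low front towards the lower right and away from the robot.

```bash
python3 - <<'E'
from h import *
np.set_printoptions(precision=4,suppress=True)
im=cv2.imread("top.png")
for n in ["top","side"]:
    P=np.load(n+".npy")
    # head
    m=(np.hypot(P[...,0]-.632,P[...,1]+.303)<.075)
    b=P[m&(P[...,2]>.040)]; print(n,"body top",b.mean(0),len(b), np.median(b[:,2]))
    b=P[m&(P[...,2]>.0035)]
    r=cv2.minAreaRect(b[:,:2].astype(np.float32)*1000);print(r)
    # drive slope plane
    m=(np.hypot(P[...,0]-.55,P[...,1]-.11)<.16)&(P[...,2]>.03)
    Q=P[m]; r=cv2.minAreaRect(Q[:,:2].astype(np.float32)*1000);print("drive",r)
    best=0;rng=np.random.default_rng(0)
    for _ in range(300):
        a=Q[rng.choice(len(Q),3,False)];nn=np.cross(a[1]-a[0],a[2]-a[0]);nn/=np.linalg.norm(nn)+1e-12
        if nn[2]<0.7 or nn[2]>.97: continue
        i=abs((Q-a[0])@nn)<.002
        if i.sum()>best:best=i.sum();I=i
    c=Q[I].mean(0);nn=np.linalg.svd(Q[I]-c)[2][2];nn*=np.sign(nn[2]);print("plane",c,nn,best,len(Q),np.degrees(np.arctan2(nn[1],nn[0])),np.degrees(np.arccos(nn[2])))
a=cv2.resize(im[140:270,160:290],(400,400),interpolation=2);b=cv2.resize(im[140:205,330:395],(400,400),interpolation=2)
cv2.imwrite("pics/crop.png",np.hstack([a,b]))
E
```

```text
top body top [ 0.632  -0.3003  0.048 ] 226 0.047863185614103076
((636.0431518554688, -304.91033935546875), (140.7904510498047, 131.21446228027344), 56.41947937011719)
drive ((555.5158081054688, 108.56756591796875), (200.30404663085938, 223.49066162109375), 32.94717788696289)
plane [0.5447 0.1163 0.1061] [ 0.2749 -0.4161  0.8668] 2466 5788 -56.55140587328772 29.916207855735856
side body top [ 0.6234 -0.3045  0.0481] 171 0.04881768393049435
((625.4905395507812, -313.22210693359375), (116.67766571044922, 139.70144653320312), 41.924713134765625)
drive ((548.7507934570312, 107.79594421386719), (209.81663513183594, 225.5431671142578), 32.780006408691406)
plane [0.5328 0.1038 0.1042] [ 0.2725 -0.4189  0.8662] 984 3475 -56.95896072152005 29.981724914266096
```

View pics/crop.png

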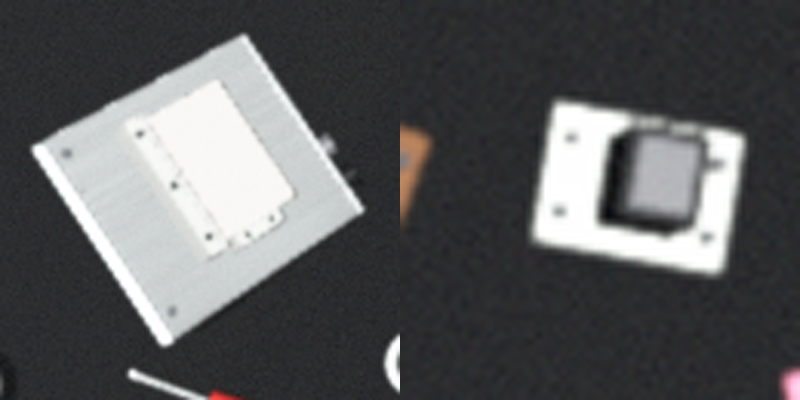

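```bash
python3 - <<'E'
from h import *
np.set_printoptions(precision=4,suppress=True)
s=env.get_state();print(s["eef_pos"],s["orientation"],s["wrist_force"])
c=env.get_calibration("wrist");R=np.array(s["orientation"]);print("wrist cam in tool",R.T@(np.array(c["xyz"])-s["eef_pos"]),R.T@np.array(c["attitude"]),c["intrinsics"][0])
im=cv2.imread("top.png").astype(int)
P=np.load("top.npy")
c=env.get_calibration("top");K=np.array(c["intrinsics"]);Rc=np.array(c["attitude"]);t=np.array(c["xyz"])
v,u=np.mgrid[:384,:512];m=(im.min(-1)>200)&(u>345)&(u<392)&(v>150)&(v<190)
d=np.stack([(u[m]-K[0,2])/K[0,0],(v[m]-K[1,2])/K[1,1],np.ones(m.sum())],-1)@Rc.T
X=t+d*((.006-t[2])/d[:,2])[:,None]
r=cv2.minAreaRect((X[:,:2]*1000).astype(np.float32));print(m.sum(),r,cv2.boxPoints(r))
E
```

```text
[0.2678 0.5647 0.2013] [[-0.9036  0.4285 -0.    ]
 [ 0.4285  0.9036 -0.    ]
 [-0.     -0.     -1.    ]] [-0.7941  0.788   0.009 ]
wrist cam in tool [ 0.0843  0.0008 -0.1832] [[ 0.0003 -0.9531 -0.3028]
 [ 1.      0.0006 -0.0007]
 [ 0.0008 -0.3028  0.9531]] [302.1307   0.     256.2523]
394 ((631.2213745117188, -302.7165222167969), (91.49311828613281, 67.19547271728516), 78.33514404296875) [[ 589.0682 -340.7253]
 [ 654.8759 -354.3113]
 [ 673.3746 -264.7078]
 [ 607.5668 -251.1218]]
```

Request:
drive_tool --steps "0 0 1.7 2.9 -5.2 1.5 1;0 0 1.7 2.9 -5.2 1.5 1;0 0 1.7 2.9 -5.2 1 1;0 0 1.7 2.9 -5.2 1 1;0 0 1.7 2.9 -5.2 1 1;0 0 1.7 2.9 -5.2 1 1;0 0 1.7 2.9 -5.2 0.5 1;0 0 1.8 2.9 -5.2 0.5 1"

```text
time_s: 2.0
eef_pos: [0.5006, 0.1469, 0.2818]
orientation: [[-0.98, 0.201, 0.001], [0.201, 0.98, 0.0], [-0.001, 0.0, -1.0]]
wrist_force: [0.9, 0.6, -0.6]
grip_width: 0.0875
```

```bash
python3 - <<'E'
from h import *
np.set_printoptions(precision=4,suppress=True)
print(env.get_state()["eef_pos"],env.get_state()["time_s"])
im,P=cloud("wrist");np.save("w1.npy",P);cv2.imwrite("w1.png",im[...,::-1])
for l in ["corner","lip","drive"]:
    for r in env.tip_of(l,"wrist")[:2]: print(l,r["confidence"],r["location"],proj("wrist",r["location"]))
cv2.imwrite("pics/w1.png",cv2.resize(im[...,::-1],(800,600)))
c=env.get_calibration("wrist");np.savez("w1cal",**{k:np.array(c[k]) for k in c})
Q=P[(np.hypot(P[...,0]-.555,P[...,1]-.1085)<.13)&(P[...,2]>.03)]
best=0;rng=np.random.default_rng(0)
for _ in range(400):
        a=Q[rng.choice(len(Q),3,False)];nn=np.cross(a[1]-a[0],a[2]-a[0]);nn/=np.linalg.norm(nn)+1e-12
        if nn[2]<0.8 or nn[2]>.95: continue
        i=abs((Q-a[0])@nn)<.001
        if i.sum()>best:best=i.sum();I=i
c=Q[I].mean(0);nn=np.linalg.svd(Q[I]-c,full_matrices=False)[2][2];nn*=np.sign(nn[2]);print(c,nn,best,len(Q),np.degrees(np.arctan2(nn[1],nn[0])))
h=(Q-c)@nn*1000;print(np.histogram(h,np.arange(-10,22,1)))
E
```

```text
[0.5006 0.1469 0.2818] 2.0
lip 0.69 [0.5484, 0.1301, 0.1289] [250. 213.]
drive 0.88 [0.551, 0.1079, 0.0011] [238. 188.]
[0.474  0.1498 0.3996] [-0.5668  0.1112  0.8163] 8854 62486 168.9043425200701
(array([ 172,  195,  242,  246,  419,  596,  810, 1212, 1955, 3943, 5230,
       2912, 2078, 2381, 2362, 1676, 1380, 1367, 1468,  940,  178,    5,
          0,    0,    0,    0,    0,    0,    0,    0,    0]), array([-10,  -9,  -8,  -7,  -6,  -5,  -4,  -3,  -2,  -1,   0,   1,   2,
         3,   4,   5,   6,   7,   8,   9,  10,  11,  12,  13,  14,  15,
        16,  17,  18,  19,  20,  21]))
```

View pics/w1.png

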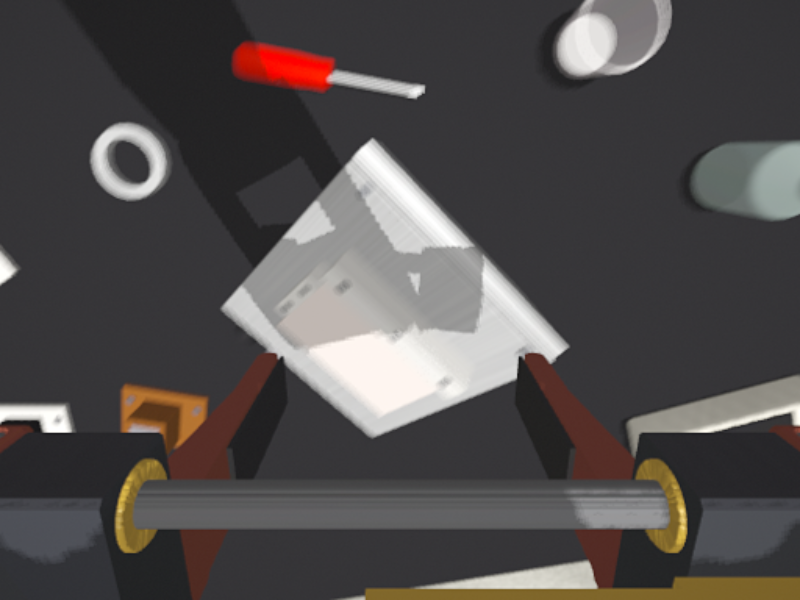

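Wrist view: the drive's face lies between the fingertips in the image, with the screw-holed lip from about (340,285) to (445,383), the white plate to its lower left, and the side stop near (300,300).

```bash
python3 - <<'E'
from h import *
np.set_printoptions(precision=4,suppress=True,linewidth=200)
P=np.load("w1.npy");im=cv2.imread("w1.png")
M=(np.hypot(P[...,0]-.555,P[...,1]-.1085)<.13)&(P[...,2]>.03)&(P[...,2]<.172)
Q=P[M];C=im[M]
best=0;rng=np.random.default_rng(0)
for _ in range(600):
        a=Q[rng.choice(len(Q),3,False)];nn=np.cross(a[1]-a[0],a[2]-a[0]);nn/=np.linalg.norm(nn)+1e-12
        if nn[2]<0.8 or nn[2]>.93: continue
        i=abs((Q-a[0])@nn)<.001
        if i.sum()>best:best=i.sum();I=i
c=Q[I].mean(0);n=np.linalg.svd(Q[I]-c,full_matrices=False)[2][2];n*=np.sign(n[2])
print(c,n,best,len(Q),np.degrees(np.arctan2(n[1],n[0])),np.degrees(np.arccos(n[2])))
h=(Q-c)@n*1000;print(np.histogram(h,np.arange(-6,22,1)))
x=np.array([-n[0]*n[2],-n[1]*n[2],n[0]**2+n[1]**2]);x/=np.linalg.norm(x)
y=np.cross(n,x);np.savez("sl",c=c,n=n,x=x,y=y)
a=(Q-c)@x*1000;b=(Q-c)@y*1000
# rectified: rows= -x(up slope at top), cols = y ; 2px/mm, 
H=np.full((300,300),np.nan);ci=np.round(150-a).astype(int).clip(0,299);cj=np.round(150+b).astype(int).clip(0,299)
H[ci,cj]=h
g=np.nan_to_num((H+6)/24*255).clip(0,255).astype(np.uint8);g=cv2.applyColorMap(g,cv2.COLORMAP_JET);g[np.isnan(H)]=0
RGB=np.zeros((300,300,3),np.uint8);RGB[ci,cj]=C
np.save("H.npy",H)
cv2.imwrite("pics/H.png",cv2.resize(np.hstack([g,RGB]),(800,400)))
E
```

```text
[0.5237 0.1254 0.116 ] [ 0.2718 -0.4197  0.866 ] 10280 20461 -57.068465670294394 29.999229988930455
(array([ 127,  121,   85,  117,  606, 5384, 5054,  398,  109,   77,   83,   60,   74,   79,   68,   73,   72,   84,  138, 1838, 1811,  150,   71,   80,   82,   78,   83]), array([-6, -5, -4, -3, -2, -1,  0,  1,  2,  3,  4,  5,  6,  7,  8,  9, 10, 11, 12, 13, 14, 15, 16, 17, 18, 19, 20, 21]))
```

View pics/H.png

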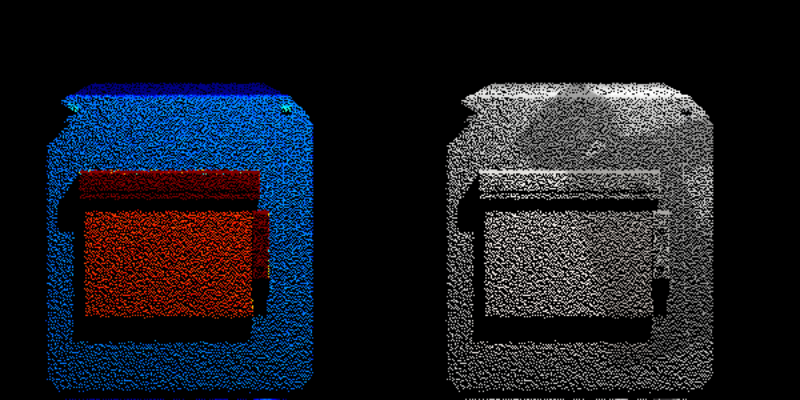

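```bash
python3 - <<'E'
from h import *
np.set_printoptions(precision=4,suppress=True,linewidth=200)
P=np.load("w1.npy");z=np.load("sl.npz");c,n,x,y=[z[k] for k in "cnxy"]
M=(np.hypot(P[...,0]-.555,P[...,1]-.1085)<.13)&(P[...,2]>.03)&(P[...,2]<.172)
Q=P[M]-c;h=Q@n*1000;a=Q@x*1000;b=Q@y*1000
p=abs(h-14)<2; q=(h>20)&(h<27)
hp=np.median(h[p]);print("plate h",hp,"lip h",np.median(h[q&(b<20)]))
def ext(s,v,lo=.5): return np.percentile(v[s],[0.3,1,2,98,99,99.7])
print("plate a",ext(p,a),"b",ext(p,b))
L=q&(a>np.percentile(a[p],99.5)+2);S=q&(b>np.percentile(b[p],99))&~L
print("lip a",ext(L,a),"b",ext(L,b),L.sum());print("stop a",ext(S,a),"b",ext(S,b),np.median(h[S]),S.sum())
# yaw in plane: lip lower edge & plate left edge by line fits
for nm,s,u,v,f in [("lip low",L,b,a,np.min),("lip up",L,b,a,np.max),("plate low",p,b,a,np.min)]:
    bins=np.arange(-50,40,8);e=[(t+4,f(v[s&(u>=t)&(u<t+8)])) for t in bins if (s&(u>=t)&(u<t+8)).sum()>5]
    e=np.array(e);print(nm,np.polyfit(e[:,0],e[:,1],1),e[:,1].round(1))
# corner from drive centre too
E
```

```text
plate h 13.997754973106574 lip h 24.585937577357
plate a [-86.7362 -85.9615 -84.6632  21.7614  21.9748  22.2879] b [-86.6213 -85.5876 -84.0827  37.3975  39.4615  48.9588]Traceback (most recent call last):
  File "<stdin>", line 11, in <module>
  File "<stdin>", line 8, in ext
    return _quantile_unchecked(
        a, q, axis, out, overwrite_input, method, keepdims, weights)
    return _ureduce(a,
                    func=_quantile_ureduce_func,
    ...<5 lines>...
                    overwrite_input=overwrite_input,
                    method=method)
    r = func(a, **kwargs)
    result = _quantile(arr,
                       quantiles=q,
    ...<2 lines>...
                       out=out,
                       weights=wgt)
    slices_having_nans = np.isnan(arr[-1, ...])
                                  ~~~^^^^^^^^^
IndexError: index -1 is out of bounds for axis 0 with size 0
```

```bash
python3 - <<'E'
from h import *
np.set_printoptions(precision=5,suppress=True,linewidth=200)
P=np.load("w1.npy");z=np.load("sl.npz");c,n,x,y=[z[k] for k in "cnxy"]
M=(np.hypot(P[...,0]-.555,P[...,1]-.1085)<.13)&(P[...,2]>.03)&(P[...,2]<.172)
Q=P[M]-c;h=Q@n*1000;a=Q@x*1000;b=Q@y*1000
p=(abs(h-14)<1.5)&(a<0)&(b<45);q=(h>20)&(h<26)
L=q&(a>-5)&(a<40);S=q&(a<-5)&(b>30)
def edges(nm,s,u,v,f,lo,hi):
    e=np.array([(t+3,f(v[s&(u>=t)&(u<t+6)])) for t in np.arange(lo,hi,6) if (s&(u>=t)&(u<t+6)).sum()>5])
    k=np.polyfit(e[:,0],e[:,1],1);print(nm,"slope deg %.2f"%np.degrees(np.arctan(k[0])),"med %.1f"%np.median(e[:,1]),e[:,1].round(1))
edges("lip low",L,b,a,np.min,-80,40);edges("lip up",L,b,a,np.max,-80,40)
edges("plate low",p,b,a,np.min,-80,36);edges("plate left",p,a,b,np.min,-84,-10);edges("plate right",p,a,b,np.max,-84,-10)
edges("lip h",L,b,h,np.median,-80,40)
if S.any():edges("stop left",S,a,b,np.min,-50,-5);edges("stop right",S,a,b,np.max,-50,-5);print(a[S].min(),a[S].max(),np.median(h[S]))
print("lip b",b[L].min(),b[L].max(),c,x,y,n)
for nm,T in [("corner",[.491,.1023,.1305]),("lip",[.547,.1323,.130])]: 
    d=np.array(T)-c;print(nm,d@x*1000,d@y*1000,d@n*1000)
E
```

```text
lip low slope deg -0.02 med 1.5 [1.9 1.9 1.3 0.9 1.5 2.  0.9 1.5 1.5 2.  2.3 1.1 1.5 1.5 2.5 1.2 1.8 1.4 2.  0.7]
lip up slope deg -0.16 med 22.5 [22.4 22.7 22.6 23.  23.  22.7 22.9 22.3 22.5 22.4 22.3 22.9 22.4 22.3 22.5 22.4 22.7 22.7 22.  22.4]
plate low slope deg 0.02 med -86.8 [-87.  -87.5 -86.4 -87.1 -86.9 -86.2 -87.7 -86.8 -85.8 -86.4 -86.2 -86.2 -87.  -87.1 -86.7 -87.6 -86.6 -88.2 -86.7 -85.9]
plate left slope deg -0.03 med -86.6 [-86.4 -86.5 -87.  -86.6 -86.1 -86.3 -87.4 -86.8 -86.4 -86.7 -86.7 -86.6 -86.4]
plate right slope deg 1.95 med 38.2 [38.8 38.2 37.7 38.  38.2 38.2 37.8 38.1 38.2 37.7 37.9 38.2 45. ]
lip h slope deg 0.02 med 24.6 [24.5 24.6 24.3 24.6 24.6 24.5 24.5 24.6 24.5 24.6 24.6 24.3 24.6 24.4 24.5 24.7 24.6 24.6 24.5 24.6]
stop left slope deg 0.05 med 39.6 [39.8 39.3 39.4 39.7 39.9 39.3 39.6]
stop right slope deg -0.51 med 51.0 [51.1 51.2 51.3 50.6 50.7 50.9 51. ]
-58.136436989266144 -7.593244773849748 22.085324441903463
lip b -90.75505596639753 44.41560145648586 [0.52374 0.12538 0.11601] [-0.47081  0.72688  0.49999] [-0.83932 -0.54364  0.     ] [ 0.27181 -0.41965  0.86603]
corner 5.880287155980706 40.025617674856754 13.336669980290331
lip 1.071483369185751 -23.285440627040757 15.535602183394547
```

Request:
drive_tool --steps "0 0 0 1.63 -5.62 -0.5 1;0 0 0 1.63 -5.62 -0.5 1;0 0 0 1.63 -5.62 -1 1;0 0 0 1.63 -5.62 -1.6 1;0 0 0 1.63 -5.62 -1.6 1;0 0 0 1.63 -5.62 -1.6 1;0 0 0 1.63 -5.62 -1.6 1;0 0 0 1.63 -5.62 -1.6 1"

```text
time_s: 3.2
eef_pos: [0.6313, -0.3002, 0.1805]
orientation: [[-0.98, 0.2, -0.0], [0.2, 0.98, 0.001], [0.0, 0.001, -1.0]]
wrist_force: [-0.4, -0.3, -0.1]
grip_width: 0.0877
```

```bash
cat > headlook.py <<'E'
from h import *
np.set_printoptions(precision=4,suppress=True)
s=env.get_state();print(s["eef_pos"],s["orientation"],s["wrist_force"],s["joint_pos"])
im,P=cloud("wrist")
for l in ["head_mid"]:
    for r in env.tip_of(l,"wrist")[:3]: print(l,r["confidence"],r["location"],proj("wrist",r["location"]))
m=(np.hypot(P[...,0]-.6312,P[...,1]+.3027)<.065)
t=m&(abs(P[...,2]-.048)<.004);pl=m&(abs(P[...,2]-.006)<.003)&(im.min(-1)>150)
for nm,k in [("top",t),("plate",pl)]:
    q=P[k];r=cv2.minAreaRect((q[:,:2]*1000).astype(np.float32));print(nm,k.sum(),np.median(q[:,2]),r)
cv2.imwrite("pics/w2.png",cv2.resize(im[...,::-1],(640,480)))
E
python3 headlook.py
```

```text
[ 0.6313 -0.3002  0.1805] [[-0.9797  0.2003 -0.0002]
 [ 0.2003  0.9797  0.0007]
 [ 0.0004  0.0006 -1.    ]] [-0.3625 -0.2667 -0.0933] [-0.4611  0.5529  1.4663  0.0006  1.1229 -1.8305]
head_mid 0.95 [0.5141, -0.4174, 0.0251] [127.  89.]
head_mid 0.95 [0.6446, -0.1499, 0.0235] [391. 157.]
head_mid 0.72 [0.63, -0.3033, 0.0263] [256. 172.]
top 1483 0.04824975392487624 ((629.6698608398438, -301.59210205078125), (39.58834457397461, 44.83291244506836), 78.71088409423828)
plate 2085 0.005791674792337664 ((630.1340942382812, -301.7204895019531), (89.8656234741211, 65.92401885986328), 78.19862365722656)
```

View pics/w2.png

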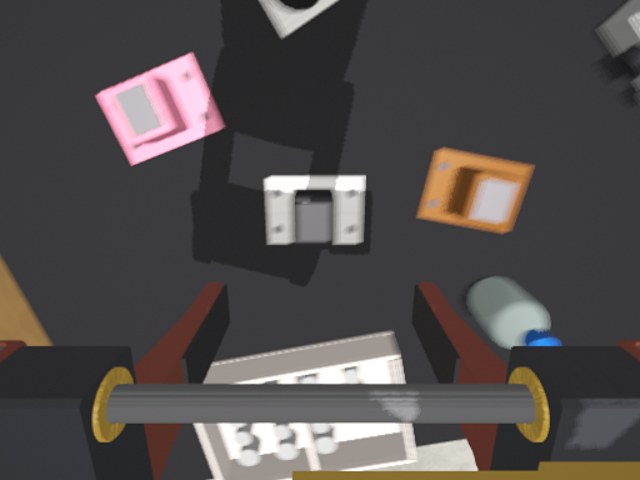

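Wrist view: the aluminium/black head sits at (314,210), between the pink look-alike at (160,107) and the brown one at (475,190). The tool yaw matches it within 0.2°, so I'm descending to grip.

Request:
drive_tool --steps "0 0 0 -0.13 -0.15 -3.5 1;0 0 0 0 0 -5 1;0 0 0 0 0 -4.5 1;0 0 0 0 0 -2.5 1;0 0 0 0 0 -1.25 1;0 0 0 0 0 0 0;0 0 0 0 0 0 0;0 0 0 0 0 0 0"

```text
time_s: 4.3
eef_pos: [0.6298, -0.3027, 0.0153]
orientation: [[-0.979, 0.202, 0.002], [0.202, 0.979, -0.001], [-0.002, -0.001, -1.0]]
wrist_force: [-0.6, -0.0, -0.1]
grip_width: 0.0612
```

Request:
drive_tool --steps "0 0 0 0 0 0 0;0 0 0 0 0 0 0;0 0 0 0 0 0 0;0 0 0 0 0 0 0;0 0 0 0 0 0.5 0;0 0 0 0 0 3 0;0 0 0 0 0 5 0;0 0 0 0 0 5 0"

```text
time_s: 5.3
eef_pos: [0.6281, -0.302, 0.1491]
orientation: [[-0.979, 0.202, -0.002], [0.202, 0.979, 0.001], [0.002, 0.001, -1.0]]
wrist_force: [1.2, -0.4, -2.3]
grip_width: 0.0399
```

```bash
cat > plan.py <<'E'
from h import *
from scipy.spatial.transform import Rotation as Ro
import sys
np.set_printoptions(precision=4,suppress=True)
z=np.load("sl.npz");c,n,x,y=[z[k] for k in "cnxy"]
C=c+.0078*x+.0394*y+.014*n
B=np.stack([x,y,n],1)
s=env.get_state();p=np.array(s["eef_pos"]);R=np.array(s["orientation"])
G=np.stack([x,-y,-n],1)
rv=np.degrees(Ro.from_matrix(G@R.T).as_rotvec())
q=(p-C)@B*1000
print("t",s["time_s"],"tcp",p,"tcp in corner mm",q,"rotvec to goal deg",rv,"F corner",np.array(s["wrist_force"])@B,"grip",s["grip_width"])
if len(sys.argv)>1:
    T=C+B@(np.array([float(v) for v in sys.argv[1:4]])/1000)
    print("target",T,"delta cm",(T-p)*100)
E
python3 plan.py -55 -60 60; python3 - <<'E'
from h import *
z=np.load("sl.npz");print(z["x"],z["y"],z["n"])
im,P=cloud("wrist")
cv2.imwrite("pics/w3.png",im[...,::-1])
E
```

```text
t 5.3 tcp [ 0.6281 -0.302   0.1491] tcp in corner mm [-351.029   105.3819  222.3715] rotvec to goal deg [ 17.2821  25.3225 -44.334 ] F corner [-1.9756 -0.7661 -1.5392] grip 0.039865489179481524
target [0.5834 0.0712 0.1565] delta cm [-4.4698 37.3224  0.7392]
[-0.47080665  0.72687876  0.49998836] [-0.83932079 -0.54363648  0.        ] [ 0.27181191 -0.41965062  0.86603212]
```

View pics/w3.png

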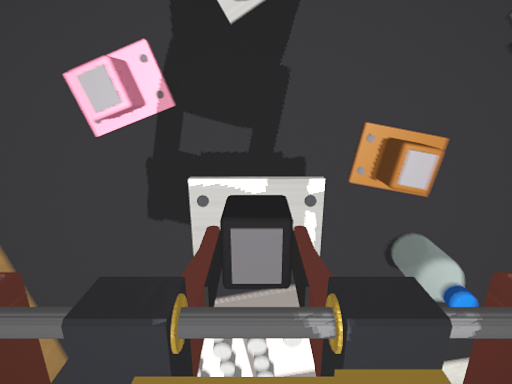

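The head is held level in the gripper at about (257,245), gripped at 40 mm. I'm carrying it to above the plate while turning it into the slope frame.

Request:
drive_tool --steps "2.16 3.17 -5.54 -0.6 4.73 0.5 0;2.16 3.17 -5.54 -0.6 4.73 0.5 0;2.16 3.17 -5.54 -0.6 4.73 0.5 0;2.16 3.17 -5.54 -0.6 4.73 0.5 0;2.16 3.17 -5.54 -0.6 4.73 0 0;2.16 3.17 -5.54 -0.6 4.73 0 0;2.16 3.17 -5.54 -0.6 4.73 -0.4 0;2.16 3.17 -5.54 -0.6 4.73 -0.5 0"

```text
time_s: 6.35
eef_pos: [0.5807, 0.0774, 0.1593]
orientation: [[-0.468, 0.841, -0.272], [0.729, 0.542, 0.419], [0.5, -0.002, -0.866]]
wrist_force: [0.5, -0.2, -3.6]
grip_width: 0.0401
```

Request:
drive_tool --steps "0 0 0 0 0 0 0;0 0 0 0 0 0 0;0 0 0 0 0 0 0;0 0 0 0 0 0 0;0 0 0 0 0 0 0;0 0 0 0 0 0 0;0 0 0 0 0 0 0;0 0 0 0 0 0 0"

```text
time_s: 7.35
eef_pos: [0.5809, 0.076, 0.1598]
orientation: [[-0.471, 0.839, -0.272], [0.727, 0.544, 0.418], [0.499, -0.001, -0.867]]
wrist_force: [0.7, 0.1, -3.3]
grip_width: 0.0395
```

```bash
python3 plan.py -48 -60 30;  cat > chk.py <<'E'
from h import *
import sys
# head plate & body top in the corner frame, from a camera's depth
np.set_printoptions(precision=2,suppress=True)
z=np.load("sl.npz");c,n,x,y=[z[k] for k in "cnxy"];C=c+.0078*x+.0394*y+.014*n;B=np.stack([x,y,n],1)
for cam in sys.argv[2:]:
    im,P=cloud(cam);Q=(P-C)@B*1000
    cv2.imwrite(sys.argv[1]+cam+".png",im[...,::-1]);np.save(sys.argv[1]+cam+".npy",Q)
E
python3 chk.py c1 wrist top; python3 - <<'E'
import numpy as np,cv2
np.set_printoptions(precision=1,suppress=True)
for cam in ["wrist","top"]:
    Q=np.load(f"c1{cam}.npy");m=(Q[...,0]>-130)&(Q[...,0]<20)&(abs(Q[...,1]+60)<70)&(Q[...,2]>15)&(Q[...,2]<120)
    print(cam,np.histogram(Q[m][:,2],np.arange(15,121,5))[0])
print(cv2.imwrite("pics/w4.png",cv2.imread("c1wrist.png")))
E
```

```text
t 7.35 tcp [0.5809 0.076  0.1598] tcp in corner mm [-48.6704 -60.5206  60.1253] rotvec to goal deg [ 0.1028  0.0123 -0.0369] F corner [-1.9048 -0.6873 -2.6819] grip 0.0394659553066031
target [0.5719 0.0889 0.134 ] delta cm [-0.8941  1.2846 -2.5754]
wrist [   0    0    0    0    0    9  332 4748  135  163  166  175  201  287
  366 4713  857  256  253  317  353]
top [  8   0   0   0   0   2  50 366  35  14  17  18  14  25  22 138 118   8
  13   9  13]
True
```

View pics/w4.png

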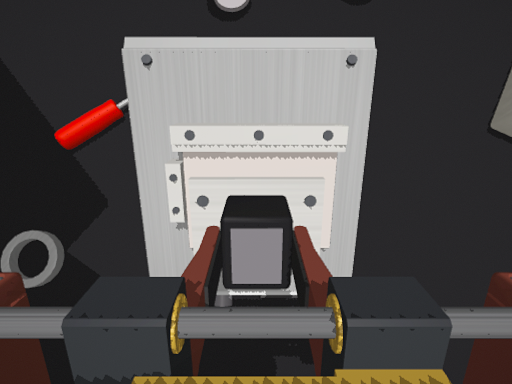

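The head hangs square above the white plate, with its plate edge at row 178 just below the lip at row 150 and the side stop at (175,192).

```bash
cat > meas.py <<'E'
import numpy as np,sys
np.set_printoptions(precision=1,suppress=True)
Q=np.load(sys.argv[1]);lo,hi=float(sys.argv[2]),float(sys.argv[3])
m=(Q[...,0]>-130)&(Q[...,0]<20)&(abs(Q[...,1]+60)<70)&(Q[...,2]>lo)&(Q[...,2]<hi)
q=Q[m];A=np.c_[q[:,:2],np.ones(len(q))];k=np.linalg.lstsq(A,q[:,2],rcond=None)[0]
print("z med",np.median(q[:,2]),"tilt deg",np.degrees(k[:2]),"x",np.percentile(q[:,0],[.5,2,98,99.5]),"y",np.percentile(q[:,1],[.5,2,98,99.5]))
e=np.array([(t+2,q[(q[:,1]>=t)&(q[:,1]<t+4),0].max()) for t in np.arange(-110,-10,4) if ((q[:,1]>=t)&(q[:,1]<t+4)).sum()>20])
g=np.polyfit(e[:,0],e[:,1],1);print("up edge x med",np.median(e[:,1]),"yaw deg",np.degrees(g[0]),e[:,1])
E
python3 meas.py c1wrist.npy 48 56;python3 meas.py c1wrist.npy 89 98
```

```text
z med 51.37597013498417 tilt deg [-0.4  0.1] x [-68.9 -64.6 -17.  -16.8] y [-105.6 -105.   -16.7  -16. ]
up edge x med -16.766327593517286 yaw deg -0.12279833115055568 [-16.7 -16.6 -16.5 -16.7 -16.8 -16.6 -16.8 -16.6 -16.6 -16.8 -16.9 -16.9
 -16.6 -16.8 -16.8 -16.8 -16.7 -16.7 -16.9 -16.8 -16.6 -16.8 -17.1]
z med 93.95415207861029 tilt deg [-1.3 -0. ] x [-71.9 -70.6 -27.1 -26.7] y [-87.6 -82.  -40.  -34.2]
up edge x med -26.566101040794766 yaw deg -0.20614250602382192 [-36.2 -36.3 -27.2 -26.5 -26.4 -26.5 -26.4 -26.6 -26.3 -26.6 -26.5 -26.3
 -27.6 -36.4 -36.5]
```

Request:
drive_tool --steps "0 0 0 -0.234 0.361 -0.745 0;0 0 0 -0.234 0.361 -0.745 0;0 0 0 -0.234 0.361 -0.745 0;0 0 0 -0.234 0.361 -0.745 0;0 0 0 -0.234 0.361 -0.745 0;0 0 0 0 0 0 0;0 0 0 0 0 0 0;0 0 0 0 0 0 0"

```text
time_s: 8.45
eef_pos: [0.5695, 0.094, 0.1228]
orientation: [[-0.472, 0.839, -0.271], [0.728, 0.544, 0.418], [0.498, -0.0, -0.867]]
wrist_force: [0.3, 0.1, -3.0]
grip_width: 0.0399
```

```bash
python3 plan.py
```

```text
t 8.45 tcp [0.5695 0.094  0.1228] tcp in corner mm [-48.7888 -60.7519  17.5566] rotvec to goal deg [ 0.1063  0.0571 -0.0256] F corner [-1.5639 -0.305  -2.5873] grip 0.039868544844498865
```

Request:
drive_tool --steps "0 0 0 -0.034 0.052 -0.108 0;0 0 0 -0.034 0.052 -0.108 0;0 0 0 -0.034 0.052 -0.108 0;0 0 0 -0.034 0.052 -0.108 0;0 0 0 0 0 0 0;0 0 0 0 0 0 0;0 0 0 0 0 0 0;0 0 0 0 0 0 0"

```text
time_s: 9.45
eef_pos: [0.5681, 0.0961, 0.1183]
orientation: [[-0.472, 0.839, -0.271], [0.728, 0.544, 0.418], [0.498, -0.0, -0.867]]
wrist_force: [1.4, -3.1, 2.7]
grip_width: 0.0395
```

```bash
python3 plan.py
```

```text
t 9.45 tcp [0.5681 0.0961 0.1183] tcp in corner mm [-48.8488 -60.711   12.3549] rotvec to goal deg [ 0.1074  0.0475 -0.0236] F corner [-1.5454  0.5155  3.9758] grip 0.03949352237851138
```

Request:
drive_tool --steps "0 0 0 -0.027 0.042 -0.087 0;0 0 0 -0.027 0.042 -0.087 0;0 0 0 -0.027 0.042 -0.087 0;0 0 0 0 0 0 0;0 0 0 0 0 0 0;0 0 0 0 0 0 0;0 0 0 0 0 0 0;0 0 0 0 0 0 0"

```text
time_s: 10.45
eef_pos: [0.5673, 0.0972, 0.1159]
orientation: [[-0.472, 0.839, -0.271], [0.728, 0.544, 0.418], [0.498, -0.0, -0.867]]
wrist_force: [2.6, -5.7, 5.3]
grip_width: 0.0398
```

```bash
python3 plan.py; python3 chk.py c2 wrist;python3 meas.py c2wrist.npy -4 6;python3 - <<'E'
import numpy as np
Q=np.load("c2wrist.npy")
def md(x0,x1,y0,y1,z0=-9,z1=15):
    m=(Q[...,0]>x0)&(Q[...,0]<x1)&(Q[...,1]>y0)&(Q[...,1]<y1)&(Q[...,2]>z0)&(Q[...,2]<z1);return m.sum(),np.round(np.median(Q[m][:,2]),2)
print("white right",md(-60,-25,-11,-4),"left",md(-60,-25,-124,-110),"lip top",md(-5,8,-120,0,3,15),"stop",md(-60,-20,2,10,3,15),"plate R",md(-28,-18,-36,-20),"plate L",md(-28,-18,-100,-85),"plate mid",md(-50,-40,-100,-95),md(-50,-40,-27,-20), "body top",md(-65,-33,-76,-46,35,55))
E
```

```text
t 10.45 tcp [0.5673 0.0972 0.1159] tcp in corner mm [-48.8388 -60.6898   9.5839] rotvec to goal deg [ 0.1106  0.0563 -0.0307] F corner [-2.6991  0.9098  7.6654] grip 0.03983036534755902
z med 0.9015696740941042 tilt deg [-0.2  0.1] x [-73.8 -66.1  13.6  13.6] y [-123.2 -112.3    0.3    5.2]
up edge x med 13.657897052756375 yaw deg 0.03150335624285143 [13.6 13.6 13.7 13.7 13.7 13.6 13.6 13.6 13.7 13.7 13.7 13.6 13.6 13.6
 13.7 13.6 13.7 13.6 13.6 13.8 13.7 13.7 13.7 13.6 13.7]
white right (np.int64(462), np.float64(-5.04)) left (np.int64(924), np.float64(-5.06)) lip top (np.int64(3997), np.float64(10.66)) stop (np.int64(688), np.float64(8.21)) plate R (np.int64(337), np.float64(1.05)) plate L (np.int64(327), np.float64(0.88)) plate mid (np.int64(95), np.float64(0.93)) (np.int64(136), np.float64(0.91)) body top (np.int64(2784), np.float64(43.98))
```

The white plate is pushed in about 4–5 mm and the head's plate top is at about z = +1 mm, so it clears the lip by about 2 mm. I'm sliding it up the slope.

Request:
drive_tool --steps "0 0 0 -0.141 0.218 0.15 0;0 0 0 -0.141 0.218 0.15 0;0 0 0 -0.141 0.218 0.15 0;0 0 0 -0.071 0.109 0.075 0;0 0 0 -0.047 0.073 0.05 0;0 0 0 -0.024 0.036 0.025 0;0 0 0 0 0 0 0;0 0 0 0 0 0 0"

```text
time_s: 11.5
eef_pos: [0.5625, 0.1057, 0.1218]
orientation: [[-0.472, 0.839, -0.27], [0.728, 0.544, 0.417], [0.497, 0.001, -0.868]]
wrist_force: [3.9, -7.4, 4.5]
grip_width: 0.0395
```

```bash
python3 plan.py
```

```text
t 11.5 tcp [0.5625 0.1057 0.1218] tcp in corner mm [-37.4758 -61.1985   9.8392] rotvec to goal deg [ 0.15    0.1482 -0.0068] F corner [-5.0052  0.7368  8.1182] grip 0.039502814996940736
```

Request:
drive_tool --steps "0 0 0 -0.047 0.073 0.05 0;0 0 0 -0.047 0.073 0.05 0;0 0 0 -0.047 0.073 0.05 0;0 0 0 0 0 0 0;0 0 0 0 0 0 0;0 0 0 0 0 0 0;0 0 0 0 0 0 0;0 0 0 0 0 0 0"

```text
time_s: 12.5
eef_pos: [0.5611, 0.1079, 0.1233]
orientation: [[-0.472, 0.839, -0.27], [0.728, 0.544, 0.417], [0.497, 0.001, -0.868]]
wrist_force: [4.1, -6.3, 4.3]
grip_width: 0.04
```

```bash
python3 plan.py
```

```text
t 12.5 tcp [0.5611 0.1079 0.1233] tcp in corner mm [-34.4442 -61.2098   9.8278] rotvec to goal deg [ 0.1443  0.1457 -0.0052] F corner [-4.3191 -0.0483  7.5072] grip 0.039956978287888974
```

Request:
drive_tool --steps "0 0 0 -0.047 0.073 0.05 0;0 0 0 -0.024 0.036 0.025 0;0 0 0 -0.024 0.036 0.025 0;0 0 0 0 0 0 0;0 0 0 0 0 0 0;0 0 0 0 0 0 0;0 0 0 0 0 0 0;0 0 0 0 0 0 0"

```text
time_s: 13.5
eef_pos: [0.5601, 0.1093, 0.1243]
orientation: [[-0.472, 0.839, -0.27], [0.728, 0.544, 0.417], [0.497, 0.001, -0.868]]
wrist_force: [4.9, -6.8, 4.2]
grip_width: 0.0396
```

```bash
python3 plan.py
```

```text
t 13.5 tcp [0.5601 0.1093 0.1243] tcp in corner mm [-32.5022 -61.1805   9.8245] rotvec to goal deg [ 0.1503  0.1478 -0.0039] F corner [-5.1596 -0.4494  7.8655] grip 0.039570087497187524
```

Request:
drive_tool --steps "0 0 0 -0.024 0.036 0.025 0;0 0 0 0 0 0 0;0 0 0 -0.024 0.036 0.025 0;0 0 0 0 0 0 0;0 0 0 0 0 0 0;0 0 0 0 0 0 0;0 0 0 0 0 0 0;0 0 0 0 0 0 0"

```text
time_s: 14.5
eef_pos: [0.56, 0.1094, 0.1245]
orientation: [[-0.472, 0.839, -0.269], [0.729, 0.544, 0.416], [0.496, 0.001, -0.868]]
wrist_force: [6.2, -8.3, 3.8]
grip_width: 0.0399
```

```bash
python3 plan.py
```

```text
t 14.5 tcp [0.56   0.1094 0.1245] tcp in corner mm [-32.2042 -61.1505   9.9124] rotvec to goal deg [0.2133 0.1921 0.0064] F corner [-7.0049 -0.6608  8.4767] grip 0.039923861981610506
```

Request:
drive_tool --steps "0 0 0 -0.024 0.036 0.025 0;0 0 0 -0.024 0.036 0.025 0;0 0 0 -0.024 0.036 0.025 0;0 0 0 0 0 0 0;0 0 0 0 0 0 0;0 0 0 0 0 0 0;0 0 0 0 0 0 0;0 0 0 0 0 0 0"

```text
time_s: 15.5
eef_pos: [0.5599, 0.1096, 0.1249]
orientation: [[-0.473, 0.839, -0.267], [0.73, 0.543, 0.415], [0.494, 0.001, -0.87]]
wrist_force: [5.9, -11.0, 1.1]
grip_width: 0.0399
```

```bash
python3 plan.py; python3 chk.py c3 wrist; cp c3wrist.png pics/w5.png; python3 - <<'E'
import numpy as np
Q=np.load("c3wrist.npy")
# body top centre and plate lower/left/right edges
m=(abs(Q[...,2]-44)<3)&(abs(Q[...,1]+61)<19)&(Q[...,0]>-70)&(Q[...,0]<0);q=Q[m]
print("top",np.percentile(q[:,0],[.5,99.5]),np.median(q[:,2]))
m=(abs(Q[...,2]-1)<2)&(Q[...,0]>-25)&(Q[...,0]<-10);q=Q[m];print("plate y",np.percentile(q[:,1],[.5,99.5]),np.median(q[:,2]))
E
```

```text
t 15.5 tcp [0.5599 0.1096 0.1249] tcp in corner mm [-31.8943 -61.1718  10.1568] rotvec to goal deg [0.3181 0.2816 0.0185] F corner [-10.234    0.9943   7.1321] grip 0.03988461056853602
top [-54.99011053 -10.18416413] 44.11481576514771
plate y [-106.21533146    9.95063331] 1.358968587490803
```

View pics/w5.png

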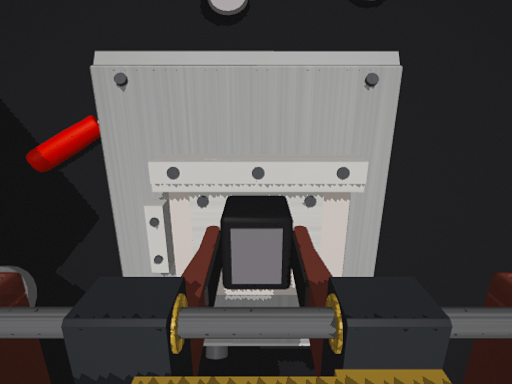

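The plate's upper edge is hidden under the lip along its whole length. The body's up-slope edge measures x = -10.2, which puts the plate edge at -0.2, home against the back stop. Now I'm sliding along the lip.

Request:
drive_tool --steps "0 0 0 -0.218 -0.141 0 0;0 0 0 -0.218 -0.141 0 0;0 0 0 -0.218 -0.141 0 0;0 0 0 -0.218 -0.141 0 0;0 0 0 -0.126 -0.082 0 0;0 0 0 -0.084 -0.054 0 0;0 0 0 0 0 0 0;0 0 0 0 0 0 0"

```text
time_s: 16.55
eef_pos: [0.5513, 0.1035, 0.1256]
orientation: [[-0.474, 0.841, -0.263], [0.73, 0.542, 0.417], [0.493, 0.005, -0.87]]
wrist_force: [12.8, -7.6, 0.3]
grip_width: 0.0398
```

```bash
python3 plan.py
```

```text
t 16.55 tcp [0.5513 0.1035 0.1256] tcp in corner mm [-31.8982 -50.6964  10.953 ] rotvec to goal deg [0.2375 0.5221 0.135 ] F corner [-11.3811  -6.6226   6.9352] grip 0.03975858783782543
```

Request:
drive_tool --steps "0 0 0 0.006 -0.009 -0.122 0;0 0 0 0 0 0 0;0 0 0 -0.084 -0.054 0 0;0 0 0 -0.084 -0.054 0 0;0 0 0 -0.084 -0.054 0 0;0 0 0 0 0 0 0;0 0 0 0 0 0 0;0 0 0 0 0 0 0"

```text
time_s: 17.55
eef_pos: [0.5484, 0.1021, 0.1246]
orientation: [[-0.473, 0.84, -0.264], [0.73, 0.542, 0.417], [0.494, 0.005, -0.87]]
wrist_force: [10.3, -6.2, 2.7]
grip_width: 0.0395
```

```bash
python3 plan.py; python3 chk.py c4 wrist; cat > hm.py <<'E'
import numpy as np,sys
Q=np.load(sys.argv[1])
m=(abs(Q[...,2]-44)<3)&(abs(Q[...,1]+50)<30)&(Q[...,0]>-50)&(Q[...,0]<-5);q=Q[m]
e=np.array([(t+1,np.percentile(q[(q[:,1]>=t)&(q[:,1]<t+2),0],99)) for t in np.arange(q[:,1].min()+6,q[:,1].max()-8,2) if ((q[:,1]>=t)&(q[:,1]<t+2)).sum()>20])
A=np.c_[q[:,:2],np.ones(len(q))];k=np.linalg.lstsq(A,q[:,2],rcond=None)[0]
print("body up edge",np.median(e[:,1]).round(2),"yaw",np.degrees(np.polyfit(e[:,0],e[:,1],1)[0]).round(2),"top z",np.median(q[:,2]).round(2),"tilt",np.degrees(k[:2]).round(2))
for w in ((-25,-18),(-18,-10)):
    m=(abs(Q[...,2]-1)<2.2)&(Q[...,0]>w[0])&(Q[...,0]<w[1])&(Q[...,1]>-115)&(Q[...,1]<.3);q=Q[m];print("plate y",np.percentile(q[:,1],[.5,1,99,99.5]).round(2),"z",np.median(q[:,2]).round(2),"zL",np.median(q[q[:,1]<-75,2]).round(2),"zR",np.median(q[q[:,1]>-20,2]).round(2))
m=(abs(Q[...,2]+4)<3)&(Q[...,0]>-60)&(Q[...,0]<-12)&(Q[...,1]>-125)&(Q[...,1]<0);q=Q[m]
print("white z",np.median(q[:,2]).round(2),"L",np.sum(q[:,1]<-60),"R",np.sum(q[:,1]>-60))
E
python3 hm.py c4wrist.npy
```

```text
t 17.55 tcp [0.5484 0.1021 0.1246] tcp in corner mm [-32.0468 -47.4371   9.8874] rotvec to goal deg [0.1992 0.4576 0.1161] F corner [-7.9818 -5.2929  7.7351] grip 0.039454475002089616
body up edge -10.72 yaw 2.83 top z 43.9 tilt [-1.65 -0.16]
plate y [-92.37 -92.32   0.15   0.22] z 1.1 zL 1.26 zR 0.98
plate y [-92.45 -92.27  -3.3   -3.09] z 1.16 zL 1.46 zR 1.25
white z -5.09 L 2643 R 94
```

Request:
drive_tool --steps "0 0 0 -0.084 -0.054 0 0;0 0 0 -0.084 -0.054 0 0;0 0 0 0 0 0 0;0 0 0 0 0 0 0;0 0 0 -0.042 -0.027 0 0;0 0 0 0 0 0 0;0 0 0 0 0 0 0;0 0 0 0 0 0 0"

```text
time_s: 18.6
eef_pos: [0.5464, 0.1008, 0.1246]
orientation: [[-0.473, 0.84, -0.264], [0.73, 0.542, 0.417], [0.494, 0.005, -0.87]]
wrist_force: [10.6, -5.4, 2.4]
grip_width: 0.0399
```

```bash
python3 plan.py
```

```text
t 18.6 tcp [0.5464 0.1008 0.1246] tcp in corner mm [-32.0692 -45.0385   9.9219] rotvec to goal deg [0.198  0.4693 0.1205] F corner [-7.6836 -6.0025  7.2397] grip 0.03987384945689224
```

Request:
drive_tool --steps "0 0 0 -0.042 -0.027 0 0;0 0 0 0 0 0 0;0 0 0 -0.042 -0.027 0 0;0 0 0 0 0 0 0;0 0 0 -0.042 -0.027 0 0;0 0 0 0 0 0 0;0 0 0 0 0 0 0;0 0 0 0 0 0 0"

```text
time_s: 19.6
eef_pos: [0.5459, 0.1005, 0.1247]
orientation: [[-0.474, 0.841, -0.262], [0.73, 0.541, 0.418], [0.493, 0.007, -0.87]]
wrist_force: [13.5, -3.7, 2.4]
grip_width: 0.04
```

```bash
python3 plan.py
```

```text
t 19.6 tcp [0.5459 0.1005 0.1247] tcp in corner mm [-32.0327 -44.4909   9.9721] rotvec to goal deg [0.1625 0.5536 0.1634] F corner [-7.8584 -9.334   7.2666] grip 0.03997811317520964
```

Request:
drive_tool --steps "0 0 0 -0.042 -0.027 0 0;0 0 0 -0.042 -0.027 0 0;0 0 0 -0.024 0.036 0.025 0;0 0 0 -0.024 0.036 0.025 0;0 0 0 0 0 0 0;0 0 0 0 0 0 0;0 0 0 0 0 0 0;0 0 0 0 0 0 0"

```text
time_s: 20.6
eef_pos: [0.5458, 0.1005, 0.1249]
orientation: [[-0.474, 0.841, -0.26], [0.73, 0.54, 0.418], [0.492, 0.008, -0.871]]
wrist_force: [17.1, -3.9, -2.3]
grip_width: 0.0396
```

```bash
python3 plan.py; python3 chk.py c5 wrist; python3 hm.py c5wrist.npy; cp c5wrist.png pics/w6.png
```

```text
t 20.6 tcp [0.5458 0.1005 0.1249] tcp in corner mm [-31.8825 -44.3958  10.1518] rotvec to goal deg [0.2003 0.6972 0.2196] F corner [-12.0386 -12.2052   4.3425] grip 0.039616468587156076
body up edge -10.26 yaw 0.99 top z 44.16 tilt [-2.05 -0.35]
plate y [-8.949e+01 -8.922e+01  7.000e-02  1.300e-01] z 1.37 zL 1.74 zR 1.14
plate y [-89.56 -89.24  -0.43  -0.25] z 1.3 zL 1.72 zR 1.22
white z -5.15 L 2854 R 0
```

View pics/w6.png

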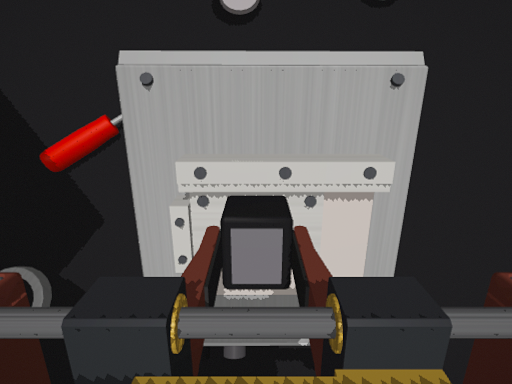

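The head is home on both sides: plate from y = -89.5 to about 0, body edge x = -10.3, lip over its upper edge. I'm easing the pushes by half and then opening.

Request:
drive_tool --steps "0 0 0 0.084 0.054 0 0;0 0 0 0.088 -0.136 0.08 0;0 0 0 0 0 0 0;0 0 0 0 0 0 0.58;0 0 0 0 0 0 0.58;0 0 0 0 0 0 0.58;0 0 0 0 0 0 0.58;0 0 0 0 0 0 0.58"

```text
time_s: 21.65
eef_pos: [0.5413, 0.1002, 0.1254]
orientation: [[-0.471, 0.839, -0.272], [0.727, 0.544, 0.418], [0.499, -0.001, -0.867]]
wrist_force: [-0.2, -1.4, -0.4]
grip_width: 0.0508
```

```bash
python3 plan.py
```

```text
t 21.65 tcp [0.5413 0.1002 0.1254] tcp in corner mm [-29.7518 -40.4612   9.466 ] rotvec to goal deg [ 0.0966 -0.008  -0.0378] F corner [-1.0951  0.8682  0.2164] grip 0.050791566576475794
```

Request:
drive_tool --steps "0 0 0 0.34 0.22 0 0.62;0 0 0 0 0 0 0.62;0 0 0 0.14 -0.21 0.43 0.62;0 0 0 0.54 -0.84 1.73 0.62;0 0 0 0.82 -1.26 2.6 0.62;0 0 0 0.82 -1.26 2.6 0.62;0 0 0 0.82 -1.26 2.6 0.62;0 0 0 0 0 0 0.62"

```text
time_s: 22.65
eef_pos: [0.578, 0.0531, 0.2269]
orientation: [[-0.473, 0.84, -0.267], [0.728, 0.543, 0.418], [0.496, 0.003, -0.868]]
wrist_force: [-0.7, 0.2, -0.0]
grip_width: 0.0544
```

```bash
python3 plan.py; python3 chk.py c6 wrist side top; python3 - <<'E'
import numpy as np,cv2
np.set_printoptions(precision=2,suppress=True)
Q=np.load("c6wrist.npy")
def edge(s,u,v,f,bins):
    e=np.array([(t+2,np.percentile(Q[s&(Q[...,u]>=t)&(Q[...,u]<t+4)][:,v],f)) for t in bins if (s&(Q[...,u]>=t)&(Q[...,u]<t+4)).sum()>5])
    return np.median(e[:,1]),np.degrees(np.polyfit(e[:,0],e[:,1],1)[0]),len(e)
z=Q[...,2];box=(Q[...,0]>-100)&(Q[...,0]<5)&(Q[...,1]>-130)&(Q[...,1]<20)
pl=box&(abs(z-3)<1.5)
print("plate z",np.median(z[pl&(Q[...,0]<-8)]))
print("low edge x",edge(pl,1,0,1,np.arange(-88,-4,4)));print("left edge y",edge(pl,0,1,1,np.arange(-62,-10,4)));print("right edge y",edge(pl,0,1,99,np.arange(-62,-10,4)))
bt=box&(abs(z-45)<3);print("body top",np.median(z[bt]),"up x",edge(bt,1,0,99,np.arange(-62,-28,4)),"left y",edge(bt,0,1,1,np.arange(-52,-14,4)),"right y",edge(bt,0,1,99,np.arange(-52,-14,4)))
w=box&(z<0)&(z>-8)&(Q[...,1]<-95)&(Q[...,1]>-124)&(Q[...,0]<-12);print("white z",np.median(z[w]))
cv2.imwrite("pics/w7.png",np.hstack([cv2.resize(cv2.imread("c6wrist.png"),(400,300)),cv2.resize(cv2.imread("c6side.png")[140:290,170:370],(400,300))]))
E
```

```text
t 22.65 tcp [0.578  0.0531 0.2269] tcp in corner mm [-30.4847 -45.6886 127.1025] rotvec to goal deg [0.1374 0.2761 0.0334] F corner [ 0.47    0.4389 -0.3249] grip 0.054351182504957525
plate z 3.0170818363988294
low edge x (np.float64(-34.26111393968813), np.float64(2.0077209819584345), 21)
left edge y (np.float64(-89.11848220355812), np.float64(-0.3031157608876715), 13)
right edge y (np.float64(-0.1379516930394898), np.float64(1.5423557228424598), 13)
body top 45.545524470049806 up x (np.float64(-11.001148151323688), np.float64(0.6648932657173141), 9) left y (np.float64(-64.28044672949815), np.float64(1.3649995067766445), 10) right y (np.float64(-25.622016380086926), np.float64(-0.6383009904079027), 10)
white z -2.9964664393985077
```

View pics/w7.png

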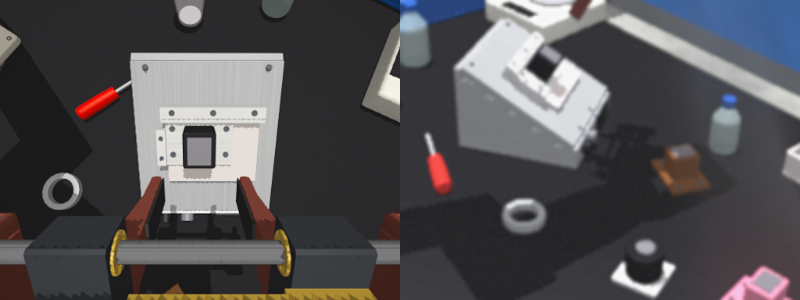

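```bash
python3 - <<'E'
import numpy as np
np.set_printoptions(precision=1,suppress=True)
Q=np.load("c6wrist.npy");x,y,z=Q[...,0],Q[...,1],Q[...,2]
def col(m,lo,hi,f,st=3): return np.array([np.r_[t+st/2,f(x[m&(y>=t)&(y<t+st)])] for t in np.arange(lo,hi,st) if (m&(y>=t)&(y<t+st)).sum()>3])
pl=(abs(z-3)<1.2)&(x>-72)&(x<-30)
e=np.r_[col(pl,-88,-67,np.min),col(pl,-24,-3,np.min)];print("plate low",e[:,1],np.degrees(np.polyfit(e[:,0],e[:,1],1)[0]))
w=(abs(z+3)<1.2)&(x<-70)&(x>-110);e=col(w,-124,-3,np.min);print("white low (exp -95)",np.median(e[:,1]))
l=(z>8.5)&(z<13)&(x>-12)&(x<5);e=col(l,-128,0,np.min);print("lip edge (exp -6)",np.median(e[:,1]))
b=(abs(z-45.5)<2)&(x>-50)&(x<0);e=col(b,-62,-28,np.max);print("body up (exp -10)",e[:,1]);b=(abs(z-45.5)<2.5)&(x<-30)&(x>-70);e=col(b,-62,-28,np.min);print("body low (exp -56)",e[:,1])
s=(abs(z-8.2)<1)&(x>-60)&(x<-20)&(y>-5)&(y<20)
print("stop face y",[round(float(y[s&(x>=t)&(x<t+4)].min()),1) for t in range(-60,-20,4) if (s&(x>=t)&(x<t+4)).any()])
r=(abs(z-3)<1)&(y>-15)&(y<3);print("plate right y",[round(float(y[r&(x>=t)&(x<t+4)].max()),1) for t in range(-62,-12,4)])
E
```

```text
plate low [-66.1 -65.7 -66.2 -66.2 -66.  -66.1 -66.3 -59.8 -66.  -66.3 -66.2 -65.9
 -66.2 -66. ] 0.5384399738179231
white low (exp -95) -95.3500539556001
lip edge (exp -6) -6.290759634919684
body up (exp -10) [-11.7 -10.9 -11.1 -11.  -11.1 -11.8 -11.1 -11.1 -11.1 -11.1 -11.1 -11.1]
body low (exp -56) [-54.9 -54.7 -55.  -54.8 -54.8 -54.9 -54.8 -55.1 -54.9 -54.7 -54.6 -54.8]
stop face y [1.0, 0.7, 0.6, 0.4, 0.2, 0.1, 0.8, 0.5, 0.5, 0.3]
plate right y [-0.3, -0.5, 0.1, 0.2, -0.1, -0.1, -0.2, -0.5, 0.3, 0.1, 0.0, 0.7, -0.3]
```

```bash
python3 -c "
from rig import env
print(env.close_job(), env.get_state()['time_s'])"
```

```text
the job is handed in; nothing more can be done
the job is handed in; nothing more can be done
```

The aluminium/black pump head is mounted on the drive, under the lip and against both stops. The job is handed in, at about 23 s of robot time.

**What I did:** I gripped the head across its 40 mm body and turned it square to the slope. I pressed the sprung plate in about 4–5 mm and slid the head up under the lip until it met the back stop. Then I slid it along the lip to the side stop, eased the pushes, opened the gripper and backed straight off.

**Last checks, after letting go:**
- **Back stop:** the plate's low edge is at x = -66.1 mm (home is -66) and lies straight along the slope. One stray point of 14 in that reading was ignored.
- **Side stop:** the plate's right edge is at y ≈ 0 and the stop's face reads 0.1–1.0 mm, so they agree within measuring error. The plate's left edge reads -89.1 mm (home is -90).
- **Clamping:** the plate's top is at z = +3.0 mm and the white plate at -3.0 mm, so the spring holds the head against the lip.
- **Forces:** the largest wrist-force reading was about 18 N, and it was near zero after release.
- **Surroundings:** in the last pictures I saw no bystander out of place, but I did not re-measure them.

**What disagreed:** the drive's lip top measured about 1.6 mm higher than stated. The head body's up-slope edge read about 1 mm off (-11.1 instead of -10 mm). Its low edge was off by about the same amount the opposite way, so I took both as camera edge error. While pressed, the depth camera put the sprung plate at about 5 mm in, and the force suggested about 4 mm.

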